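# Slide the pointer carriage round the bent rod of the carver's pointing stand

### The arm

A 6-joint arm with a two-finger parallel gripper is mounted at the origin on the work surface. World frame = base frame: x ahead of the robot, y to its left, z up, the work surface at z = 0. Lengths are in mm, angles in rad, forces in N, time in s.
With the tool pointing down it reaches from about 350 to 850 mm from the base axis. Payload 8.1 kg.
Tool frame: the origin (TCP) lies on the front face of the gripper's body, between the roots of the fingers; the fingertips stand 73 mm ahead of it and the grasp point (between the pads) lies 54 mm ahead of it; z points along the fingers, y is the line along which they close (so a half turn about z gives the same grasp; the last joint's range is limited). The gripper opens to 85 mm and grips with 20 to 120 N. Pads are 22 mm wide; open, the fingers measure 114 mm over their backs; the gripper's body (76 mm by 85 mm) begins 54 mm behind the grasp point. The pads swing forward as they close: fully open they stand 13 mm farther back than shut.
Start: joints at [-1.234, 0.13, 1.488, -0, 1.523, -0.085], TCP at [245.662, -547.409, 303.892] pointing down, gripper open.
Joint ranges: [-2.96, 2.96], [-0.89, 2.26], [0.02, 2.5], [-1.34, 4.48], [0, 2.73], [-2.66, 2.66]. Speed limits (rad/s): [2.39, 2.39, 2.79, 3.14, 3.14, 3.14].

### API

Orientations are given as a unit quaternion [x, y, z, w].
In Python, from rig import robot gives the robot as it stands.
- The arm moves only by the shell command python3 -m handwheel 'ROWS'. ROWS is JSON, a list of rows, each a list of 5 numbers: the opening, from -1 (shut) to 1 (fully open), then the shift along the tool's x, y, z in units of 1 m (1.0 is 1 m), then the turn about the tool's z in units of pi/2 rad (1.0 is pi/2 rad). A call has exactly 10 rows; each row shifts and turns the commanded pose from where the row before left it, along the tool's axes as they then stand; what a row does not reach is not made up. A row lasts 1/8 s, in which the tool goes at most 62.5 mm and 10.7 degrees, less where a joint would pass 70% of its speed; a pose out of reach is approached as far as the arm can. A call with a number of a shift or a turn outside -1 to 1 is refused whole. A call with a gripper value outside its range is refused whole. The fingers move at their own pace and stop on an object; the grip force is fixed at half the most. Time passes only in rows, so rows that do not move let the fingers close, or fill a call up. It gives the time, the measured TCP pose, the force, the opening and the grip force at its end, in the units of the state.
- robot.get_obs(): the state, without advancing time (a new reading comes with each control period).
- robot.capture(name): name is "side" or "top"; returns the picture (420x560x3 uint8, blue, green, red); there is no depth.
- robot.camera_model(name): a dict with "K" (3x3 intrinsics, pixels), "dist_coeffs" ([k1, k2, p1, p2, k3] as OpenCV has them; the pictures are not rectified), "xyz" and "rotation" of the camera in the world. Camera axes: x right, y up, looking along -z (the intrinsics and any distortion apply to the point x, -y, -z); pixel columns grow to the right and rows downward; lengths in mm; the calibration is good to about 2 mm. A picture is of the moment at which its call begins. camera_model takes no time and is no camera call.
- robot.job_done(): hands the job in; it is judged then, once.
The state is a dict: "time": time; "joint_positions": joint angles; "qvel": joint speeds; "joint_efforts": joint torques, N m; "eef_pos": TCP position; "eef_rot": TCP orientation; "wrist_force": force on the tool from outside, world axes, zero at the start; "wrist_torque": the same for the moment, N m; "finger_gap": opening from 0.0 (shut) to 1.0 (fully open); "gripper_force": force on a finger pad.
Only numpy, scipy, OpenCV 4.12 (cv2) and the standard library are available. Lean on these libraries where they do the work, as an engineer would, in place of code of your own. Each camera call takes 0.05 s, during which the arm holds its last target. There are 200 camera calls.

### The job

Put the aluminium pointer carriage onto the free end of the bent guide rod, with its pointer on the side of the plaster figure, and slide it round the bend until it is fully home against the stop collar. Let go and leave it hanging on the rod; do not bump the plaster figure, and leave the other things on the bench alone.

Things in the scene. Friction and masses are not known exactly. Their poses are not given: they have to be found in the camera images.
- carriage: Loose upright plain aluminium block, about 0.36 kg, 50 mm long (x), 40 wide (y), 76 tall (z), bored along x. Origin: centre of its underside, on the bench at the start. Low on the +y face a steel pointer pin sticks out, on the -y face a brass counterweight (24 mm diameter, 14 mm out). Both stay below 28 mm: above that the +y and -y faces are free to grip. Hangs upright on the rod.
- bore (a point): Middle of the carriage's bore, a straight round hole of 20 mm diameter right through along the carriage's x, its centre line 50 mm above the underside (26 mm below the top); 25 mm to either end.
- pointer_tip (a point): Free tip of the carriage's pointer pin (8 mm diameter, sticks out 50 mm): 70 mm from the carriage's middle along its +y, 16 mm above the underside.
- stand: Fixed stand, its pose varies: dark board 270 x 200 x 22 mm with a bent 12 mm steel rod, level, centre line 120 mm above the bench. Origin: on the bench below the bend's centre, z up. In its frame the rod is an arc of radius 140 mm about the origin from the free end at -80 degrees (from +x, counter-clockwise) to 0, then straight along +y from (140, 0) mm to a collar and a post that holds it.
- rod_tip (a point): Free end of the rod, at angle -80 degrees of the bend: end of the centre line (the rounded end reaches 6 mm farther). The carriage goes on here with its +x ahead, along the rod, so that its pointer (+y) is on the inner side of the bend, towards the figure.
- rod_entry (a point): Point on the rod's centre line at angle -62 degrees of the bend, near the free end.
- rod_middle (a point): Point on the rod's centre line at angle -30 degrees, about halfway along the bend.
- stop_face (a point): Centre of the stop collar's face, where the carriage's end comes to rest: (140, 55, 120) mm in the stand's frame. Collar 32 mm in diameter; the post (22 mm diameter, 138 mm tall) stands just behind it at (140, 77) mm. With the carriage fully home its middle is at (140, 30) mm in the stand's frame and its x axis along the stand's +y.
- figure: Plaster seated figure, half carved, 70 x 90 mm at the foot and 130 mm tall, fixed on the stand's board over the centre of the bend. Origin: centre of its underside, 22 mm above the bench. The whole figure lies within 58 mm of the bend's centre.
- chisel: Loose bystander: carving chisel 230 mm long lying flat, 28 mm thick; origin at the joint of handle and blade, on the bench; x along the blade.
- mallet: Loose bystander: wooden mallet, head 70 x 120 x 65 mm, handle reaching 203 mm to -x; origin under the head.
- dark_figure: Loose bystander: small dark wooden seated figure 130 mm tall, foot 70 x 90 mm; origin under its centre.
- offcut: Loose bystander: pale stone offcut 100 x 70 mm, 68 mm tall; origin under its centre.
- tin: Loose bystander: empty metal tin 84 mm wide, 110 mm tall; origin under its centre.
- sanding_block: Loose bystander: cork sanding block 110 x 60 x 35 mm; origin under its centre.
- clamp: Loose bystander: dark steel bar clamp 300 mm long, lying flat, under 30 mm thick; origin under the middle of its bar.

How it is judged:
By the outcome, as a careful person would: the job done as asked, in the order asked, and still so for the second after the job is handed in, with the robot touching nothing.
It also fails if it takes over 51 s, if anything falls off the work surface, if the arm or the gripper's body presses on something with over 40 N, if the wrist force passes 120 N, or if a joint passes its speed limit or range.

## Working session

There is one attempt and no reset: what is moved stays moved. The work goes in short steps, Python scripts to look and compute and a shell command to move; the robot and the scene stay as the last step left them, time stands still between calls to the robot, and variables do not carry over. Pictures are saved under pics/ and viewed, at most 12 in all, crops included, and the job is handed in when it is done.

```bash
mkdir -p pics; ls; python3 - <<'E'
from rig import robot
import cv2
for n in("side","top"):
    cv2.imwrite(f"pics/{n}0.png",robot.capture(n))
    m=robot.camera_model(n);print(n,m)
o=robot.get_obs();print(o)
E
```

```text
pics
side {'K': array([[406.84753988,   0.        , 277.53234138],
       [  0.        , 406.84753988, 203.88171727],
       [  0.        ,   0.        ,   1.        ]]), 'dist_coeffs': array([-0.09739373,  0.        ,  0.        ,  0.        ,  0.        ]), 'xyz': array([  41.21485274,  637.22656036, 1102.01053753]), 'rotation': array([-0.11328905,  0.3294508 ,  0.89282445, -0.2854685 ])}
top {'K': array([[382.74209415,   0.        , 283.26350755],
       [  0.        , 382.74209415, 211.76515734],
       [  0.        ,   0.        ,   1.        ]]), 'dist_coeffs': array([0.01761311, 0.        , 0.        , 0.        , 0.        ]), 'xyz': array([ 410.40090945,  -48.65219033, 1047.49388457]), 'rotation': array([ 0.05577186, -0.04408065, -0.69768085,  0.71287294])}
{'time': 0.1, 'joint_positions': array([-1.23435832e+00,  1.31084081e-01,  1.48915898e+00,  9.95857817e-06,
        1.52298547e+00, -8.54093069e-02]), 'qvel': array([-0.00121078, -0.00230634, -0.00418107, -0.000455  ,  0.00086514,
       -0.0007159 ]), 'joint_efforts': array([ 6.50832612e-05, -5.70952678e+01, -5.01941621e+01, -2.58861710e-04,
        8.16697022e-03, -8.79532035e-05]), 'eef_pos': array([ 245.56516703, -547.04731163,  302.95641852]), 'eef_rot': array([ 9.77837676e-01,  2.09362870e-01, -9.74590177e-05, -8.12123707e-04]), 'wrist_force': array([0.45281643, 0.49145213, 0.42768888]), 'wrist_torque': array([-0.02569254, -0.0286406 , -0.00247457]), 'gripper_force': 0.0, 'finger_gap': 0.9977540155753083}
```

View pics/side0.png

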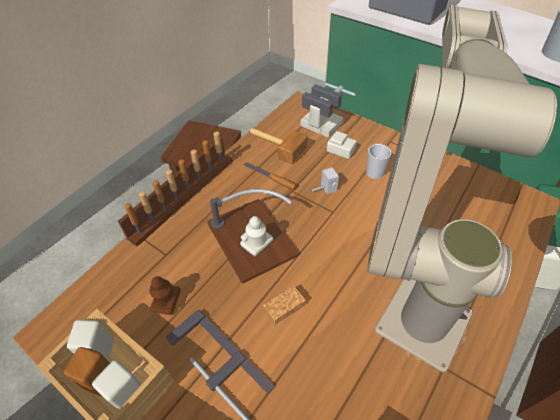

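View pics/top0.png

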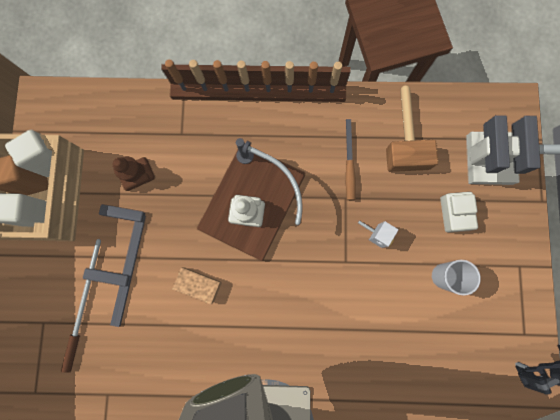

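The side view shows the carriage at (330,180), the rod's free end at (291,202), the post at (216,215) and the figure at (256,236). In the top view the carriage is at (385,235) with its pointer tip at (360,223), the rod tip at (299,222) and the post at (243,150). Next I'll enlarge both areas.

```bash
python3 - <<'E'
import cv2
a=cv2.imread("pics/top0.png")[130:265,225:415]
cv2.imwrite("pics/t1.png",cv2.resize(a,None,fx=4.2,fy=4.2,interpolation=cv2.INTER_CUBIC))
a=cv2.imread("pics/side0.png")[155:275,195:350]
cv2.imwrite("pics/s1.png",cv2.resize(a,None,fx=5,fy=5,interpolation=cv2.INTER_CUBIC))
E
```

```text
(no output)
```

View pics/t1.png

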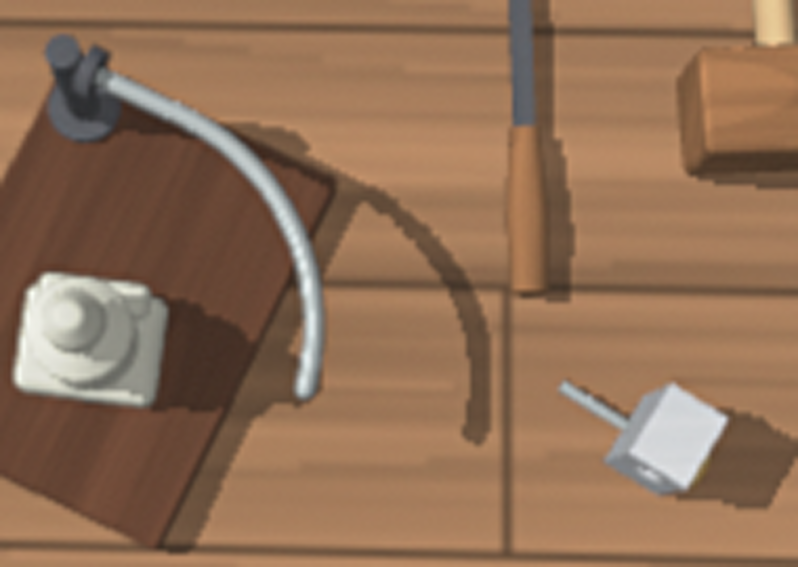

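View pics/s1.png

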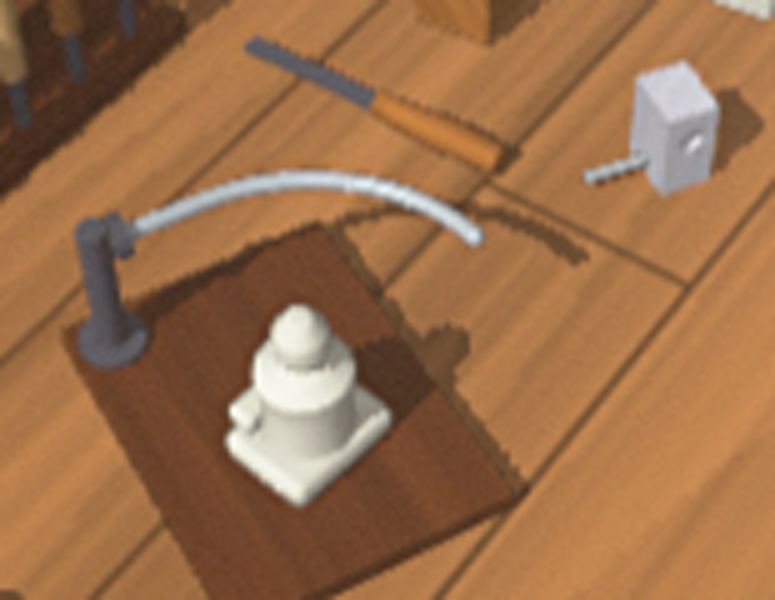

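The top crop (×4.2) shows the carriage's pointer towards the upper left and its -x bore end towards the lower left, at (650,473). The rod end is at (304,395). The side crop (×5) shows the rod end at (478,238), the pointer tip at (588,178) and the bore end at (694,143). I'll fit both poses from these points.

```bash
cat > h.py <<'E'
import numpy as np,cv2
from scipy.optimize import least_squares
from scipy.spatial.transform import Rotation as R
from rig import robot
CM={n:robot.camera_model(n) for n in("side","top")}
def proj(n,P):
    m=CM[n];p=(np.atleast_2d(P)-m["xyz"])@R.from_quat(m["rotation"]).as_matrix()
    p=p*[1,-1,-1]
    return cv2.projectPoints(p.reshape(-1,1,3),np.zeros(3),np.zeros(3),m["K"],m["dist_coeffs"])[0].reshape(-1,2)
def tri(a,b):
    f=lambda P:np.r_[proj("top",P)[0]-a,proj("side",P)[0]-b]
    r=least_squares(f,[500,0,100]);return r.x.round(1),np.sqrt(2*r.cost).round(2)
def place(q,P): # q=x,y,z,yaw
    return R.from_euler('z',q[3]).apply(P)+q[:3]
def tc(p,o=(225,130),s=4.2):return (np.array(p,float)+.5)/s-.5+o
def sc(p,o=(195,155),s=5.):return (np.array(p,float)+.5)/s-.5+o
def rodpt(t):
    t=np.asarray(t,float);a=np.radians(t) # t in deg; >0: straight, mm
    return np.where((t<=0)[:,None],np.c_[140*np.cos(a),140*np.sin(a),0*a],np.c_[140+0*t,t,0*t])
E
cat > m1.py <<'E'
from h import *
for k,a,b in(("ptr",(563,386),(588,178)),("bore-x",(650,473),(694,143)),("rodtip",(304,396),(478,238)),("c-+",(628,448),(668,115)),("c++",(672,383),(636,80)),("c+-",(728,421),(683,63)),("c--",(688,491),(718,99))):print(k,*tri(tc(a),sc(b)))
T=tc([(110,84),(160,104),(215,138),(262,183),(293,235),(310,290),(315,335)]);S=sc([(140,228),(190,204),(240,188),(300,180),(350,184),(400,196),(440,214)])
ts=np.r_[np.linspace(-82.5,0,160),np.linspace(.3,55,100)]
def f(q):
    P=place(q,rodpt(ts));e=[]
    for n,X in(("top",T),("side",S)):
        c=proj(n,P);d=np.linalg.norm(c[None]-X[:,None],axis=2);e+=list(d.min(1))
    tip=place(q,rodpt([-82.3]))
    return np.r_[e,proj("top",tip)[0]-tc((304,397)),proj("side",tip)[0]-sc((480,240))]
best=min((least_squares(f,[x,80,120,y],loss="soft_l1") for x in(480,) for y in np.arange(-3,3.2,.7)),key=lambda r:r.cost)
print("stand",best.x.round(3),f(best.x).round(2))
q=best.x
print("post top exp",proj("top",place(q,[140,77,18])),tc((62,48)),proj("side",place(q,[140,77,18])),sc((92,225)))
def g(q):
    M=[[-25,20,76],[25,20,76],[25,-20,76],[-25,-20,76],[0,70,16],[-25,0,50]];P=place(q,np.array(M,float))
    return np.r_[(proj("top",P)-tc([(628,448),(672,383),(728,421),(688,491),(563,386),(650,473)])).ravel(),(proj("side",P)-sc([(668,115),(636,80),(683,63),(718,99),(588,178),(694,143)])).ravel()]
r=min((least_squares(g,[460,-300,0,y]) for y in(-1,0,1,2)),key=lambda r:r.cost);print("car",r.x.round(3),g(r.x).round(2))
E
python3 m1.py
```

```text
ptr [ 533.5 -233.    23.3] 0.13
bore-x [ 476.9 -280.8   52.9] 0.33
rodtip [512.9 -65.3 128.5] 0.62
c-+ [ 488.8 -258.7   92.8] 0.31
c++ [ 530.3 -288.2   79.4] 0.16
c+- [ 508.4 -319.8   83.3] 0.78
c-- [ 465.3 -292.7   94. ] 0.68
stand [550.612  70.038 127.821  81.269] [ 0.08  0.47  0.39  0.35  0.31  0.17  0.65  0.21  0.63  0.32  0.15  0.33
  0.41  0.49 -0.49 -0.25  0.14  0.06]
post top exp [[237.16174635 141.52490612]] [239.38095238 141.04761905] [[212.00971114 200.94815284]] [213.  199.6]
car [ 498.054 -291.083    9.09    -0.544] [ 0.33  1.11 -0.   -0.16  0.53 -0.73 -0.05 -0.53 -0.55 -0.32 -0.39  0.09
  0.34  1.36  0.17 -0.86  0.7  -0.62  0.43  1.27 -0.55 -0.13 -0.44 -0.75]
```

```bash
cat >> m1.py <<'E'
print("---")
for w in("top","side"):
    m=slice(0,12) if w=="top" else slice(12,24)
    r1=least_squares(lambda p:g([p[0],p[1],0,p[2]])[m],[498,-291,-.54]);print(w,"car",r1.x.round(3),r1.cost.round(2))
    i=np.r_[0:7,14,15] if w=="top" else np.r_[7:14,16,17]
    r2=least_squares(lambda p:f([p[0],p[1],120,p[2]])[i],[550,70,q[3]],loss="soft_l1");print(w,"stand",r2.x.round(3),r2.cost.round(2))
print("yaw",(q[3]+np.pi)%(2*np.pi)-np.pi)
E
python3 m1.py|sed -n '/---/,$p'
```

```text
---
top car [ 498.487 -293.244   -0.559] 1.16
top stand [551.471  69.299  81.262] 0.56
side car [ 5.03133e+02 -2.99292e+02 -4.97000e-01] 2.54
side stand [556.939  65.514  81.256] 0.3
yaw -0.4125994425471653
```

```bash
python3 -m handwheel '[[1,0.0478,-0.0181,0.0104,0],[1,0.0478,-0.0181,0.0104,0],[1,0.0478,-0.0181,0.0104,0],[1,0.0478,-0.0181,0.0104,0],[1,0.0478,-0.0181,0.0104,0],[1,0.0478,-0.0181,0.0104,0],[1,0.0478,-0.0181,0.0104,0],[1,0,0,0,0.1026],[1,0,0,0,0.1026],[1,0,0,0,0.1026]]' && python3 -m handwheel '[[1,0,0,0,0.1026],[1,0,0,0,0.1026],[1,0,0,0,0.1026],[1,0,0,0,0],[1,0,0,0,0],[1,0,0,0,0],[1,0,0,0,0],[1,0,0,0,0],[1,0,0,0,0],[1,0,0,0,0]]'; python3 - <<'E'
from h import *
a=robot.capture("top");b=robot.capture("side")
c=np.hstack([cv2.resize(a[180:300,330:450],None,fx=3.3,fy=3.3,interpolation=2),cv2.resize(b[95:215,270:390],None,fx=3.3,fy=3.3,interpolation=2)])
cv2.imwrite("pics/p2.png",c)
o=robot.get_obs();p=o["eef_pos"];print(p,R.from_quat(o["eef_rot"]).as_matrix()[:,0])
M=R.from_quat(o["eef_rot"]).as_matrix()
tip=p+M[:,2]*60;print(proj("top",tip),proj("side",tip))
E
```

```text
time: 1.35
eef_pos: [499.0, -294.4, 230.4]
eef_rot: [0.999, -0.033, -0.0, -0.0]
wrist_force: [-0.6, 0.0, 0.2]
finger_gap: 1.004
gripper_force: 0.0
time: 2.6
eef_pos: [499.1, -294.8, 231.1]
eef_rot: [0.963, -0.269, 0.0, -0.0]
wrist_force: [0.1, 0.1, -0.0]
finger_gap: 1.0
gripper_force: 0.0
[ 499.08283877 -294.81264911  231.09433591] [ 8.55094175e-01 -5.18472711e-01  5.25868665e-06]
[[397.62333065 229.63039989]] [[332.63854873 153.87007479]]
```

View pics/p2.png

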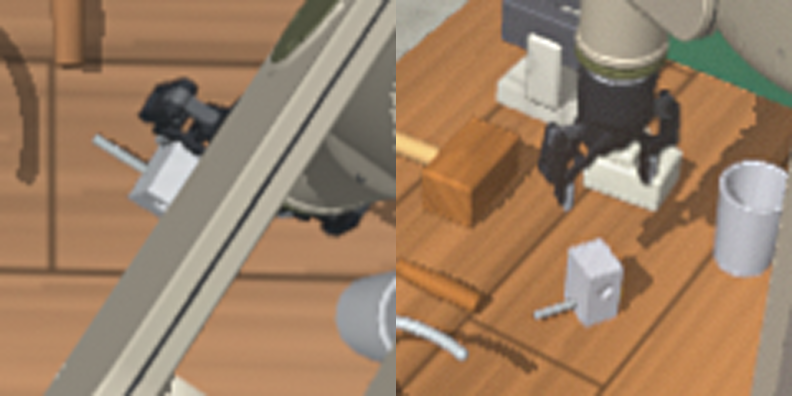

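The side view shows the open fingers straddling the carriage line, with the fingertip midpoint at about (334,152) against a predicted (333,154). The robot and camera agree to about 2 px. Now I'll descend and grip.

```bash
python3 -m handwheel '[[1,0,0,0.016,0],[1,0,0,0.016,0],[1,0,0,0.016,0],[1,0,0,0.016,0],[1,0,0,0.016,0],[1,0,0,0.016,0],[1,0,0,0.016,0],[1,0,0,0.016,0],[1,0,0,0,0],[1,0,0,0,0]]' && python3 -m handwheel '[[-1,0,0,0,0],[-1,0,0,0,0],[-1,0,0,0,0],[-1,0,0,0,0],[-1,0,0,0,0],[-1,0,0,0,0],[-1,0,0,0,0],[-1,0,0,0,0],[-1,0,0,0,0],[-1,0,0,0,0]]'
```

```text
time: 3.95
eef_pos: [499.3, -295.0, 103.5]
eef_rot: [0.963, -0.269, 0.0, 0.0]
wrist_force: [0.6, 0.2, 1.0]
finger_gap: 1.001
gripper_force: 0.0
time: 5.2
eef_pos: [499.5, -295.0, 103.8]
eef_rot: [0.963, -0.269, 0.001, 0.0]
wrist_force: [-0.1, 1.8, 6.2]
finger_gap: 0.458
gripper_force: 61.6
```

```bash
python3 -m handwheel '[[-1,0,0,-0.014,0],[-1,0,0,-0.014,0],[-1,0,0,-0.014,0],[-1,0,0,-0.014,0],[-1,0,0,-0.014,0],[-1,-0.0186,-0.0236,0,0],[-1,-0.0186,-0.0236,0,0],[-1,-0.0186,-0.0236,0,0],[-1,-0.0186,-0.0236,0,0],[-1,-0.0186,-0.0236,0,0]]' && python3 -m handwheel '[[-1,-0.0186,-0.0236,0,0],[-1,-0.0186,-0.0236,0,0],[-1,-0.0186,-0.0236,0,0],[-1,0,0,0,-0.0978],[-1,0,0,0,-0.0978],[-1,0,0,0,0],[-1,0,0,0,0],[-1,0,0,0,0],[-1,0,0,0,0],[-1,0,0,0,0]]'; python3 - <<'E'
from h import *
a=robot.capture("top");b=robot.capture("side")
cv2.imwrite("pics/top3.png",a);cv2.imwrite("pics/side3.png",b)
c=np.hstack([cv2.resize(a[145:275,220:320],None,fx=4,fy=4,interpolation=2),cv2.resize(b[155:285,220:320],None,fx=4,fy=4,interpolation=2)])
cv2.imwrite("pics/p3.png",c)
o=robot.get_obs();M=R.from_quat(o["eef_rot"]).as_matrix();print(M[:,0],M[:,2])
E
```

```text
time: 6.45
eef_pos: [480.6, -144.8, 173.8]
eef_rot: [0.963, -0.269, 0.0, 0.0]
wrist_force: [-0.5, 1.2, -3.1]
finger_gap: 0.458
gripper_force: 61.3
time: 7.7
eef_pos: [469.7, -56.3, 173.1]
eef_rot: [0.993, -0.119, -0.0, -0.0]
wrist_force: [0.3, -0.4, -3.5]
finger_gap: 0.461
gripper_force: 61.4
[ 9.71752977e-01 -2.36000312e-01 -6.48636602e-05] [-6.01540777e-05  2.71557095e-05 -9.99999998e-01]
```

View pics/p3.png

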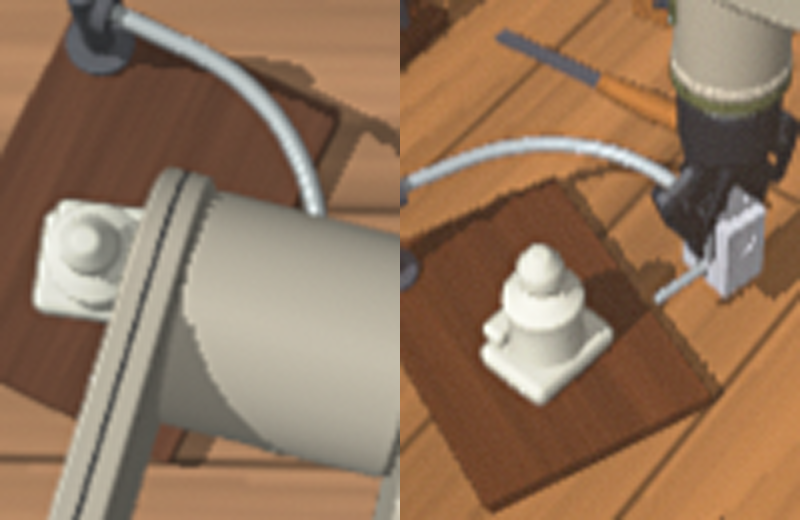

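The side half shows the carriage held level near the rod's end: bore end at crop (748,243), pointer tip at (658,300). The arm hides the rod's end in the top view. I'll zoom the side view for a fit relative to the rod.

```bash
python3 - <<'E'
import cv2
b=cv2.imread("pics/side3.png")[180:240,260:340]
cv2.imwrite("pics/p4.png",cv2.resize(b,None,fx=10,fy=10,interpolation=cv2.INTER_CUBIC))
E
```

```text
(no output)
```

View pics/p4.png

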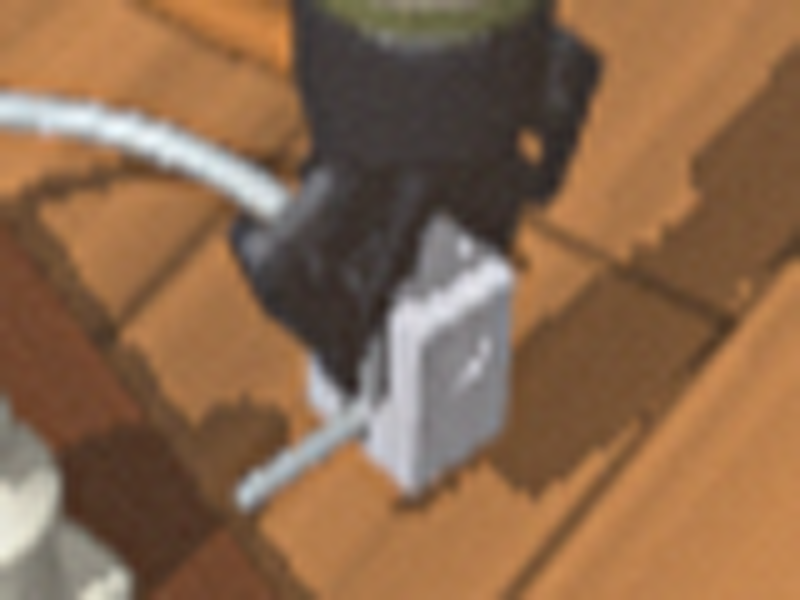

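```bash
python3 - <<'E'
from h import *
M=np.array([[-25,20,76],[-25,-20,76],[-25,20,0],[-25,-20,0],[0,70,16],[-25,0,50]],float)
X=sc([(400,303),(512,270),(412,494),(505,435),(243,499),(472,366)],(260,180),10.)
for z in(66,69.3,72):
  for yaw in(-.2384,None):
    g=lambda p:(proj("side",place([p[0],p[1],z,p[2] if yaw is None else yaw],M))-X).ravel()
    r=least_squares(g,[470,-55,-.238],loss="soft_l1",f_scale=.5);print(z,r.x.round(3),g(r.x).round(2))
g=lambda p:(proj("side",place([p[0],p[1],p[2],-.2384],M))-X).ravel()
r=least_squares(g,[470,-55,70]);print(r.x.round(2))
S=[556.94,65.51,120,81.256-26*np.pi]
for a in(-80,):print("tip",place(S,rodpt([a])),"tangent",np.degrees(S[3])+10)
E
```

```text
66 [ 4.72703e+02 -6.16050e+01 -2.38000e-01] [ 1.92  3.9   0.22  0.6  -0.01 -0.1  -0.21 -0.7  -0.07 -0.09 -0.83 -0.38]
66 [ 4.72587e+02 -6.16360e+01 -2.43000e-01] [ 1.91  3.91  0.25  0.65 -0.02 -0.08 -0.19 -0.65 -0.1  -0.15 -0.82 -0.35]
69.3 [ 4.71358e+02 -5.94150e+01 -2.38000e-01] [ 1.92  3.86  0.25  0.55 -0.01 -0.08 -0.19 -0.7  -0.13 -0.08 -0.81 -0.41]
69.3 [ 4.71267e+02 -5.94380e+01 -2.42000e-01] [ 1.91  3.87  0.28  0.58 -0.02 -0.07 -0.16 -0.66 -0.15 -0.12 -0.8  -0.38]
72 [ 4.7026e+02 -5.7620e+01 -2.3800e-01] [ 1.92  3.83  0.28  0.5  -0.01 -0.07 -0.16 -0.71 -0.17 -0.06 -0.79 -0.43]
72 [ 4.70184e+02 -5.76380e+01 -2.42000e-01] [ 1.91  3.84  0.3   0.53 -0.02 -0.06 -0.14 -0.68 -0.2  -0.1  -0.79 -0.41]
[458.03 -36.21 105.34]
tip [[522.18462235 -70.10734301 120.        ]] tangent -14.374139884983148
```

```bash
python3 -m handwheel '[[-1,0.005,-0.001,-0.001,0],[-1,0.005,0,0,0],[-1,0.005,0,0,0],[-1,0.005,0,0,0],[-1,0.005,0,0,0],[-1,0.005,0,0,0],[-1,0.005,0,0,0],[-1,0.005,0,0,0],[-1,0,0,0,0],[-1,0,0,0,0]]'; python3 - <<'E'
from h import *
a=robot.capture("top");b=robot.capture("side")
cv2.imwrite("pics/top5.png",a);cv2.imwrite("pics/side5.png",b)
c=np.hstack([cv2.resize(a[175:245,270:320],None,fx=8,fy=8,interpolation=2),cv2.resize(b[170:240,270:320],None,fx=8,fy=8,interpolation=2)])
cv2.imwrite("pics/p5.png",c)
o=robot.get_obs();print(o["eef_pos"],o["wrist_force"],o["wrist_torque"])
E
```

```text
time: 9.05
eef_pos: [508.8, -64.7, 174.0]
eef_rot: [0.993, -0.119, -0.0, -0.0]
wrist_force: [-1.0, 0.4, -3.3]
finger_gap: 0.462
gripper_force: 61.4
[508.69051646 -64.64843472 174.0307401 ] [-0.14858109 -0.13955333 -3.53005181] [ 0.02013512 -0.03062199 -0.00607143]
```

View pics/p5.png

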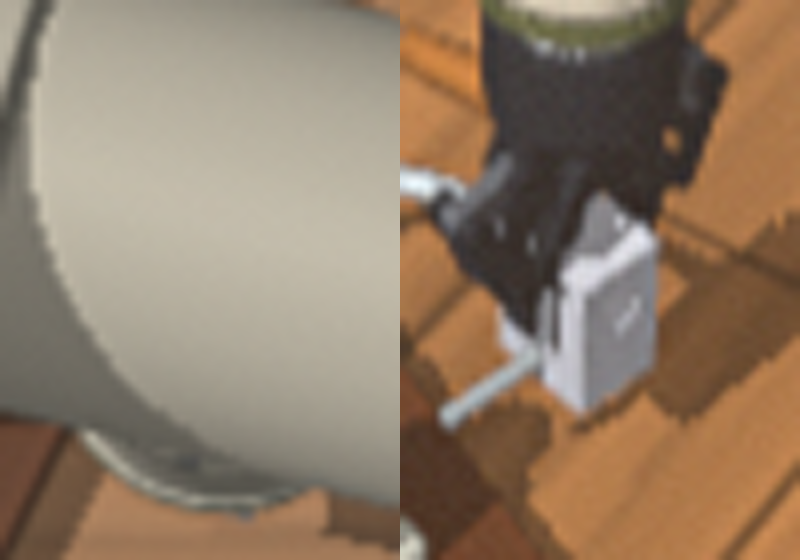

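Contact force is nil after passing the rod's end, so the rod is in the bore; the side crop shows the carriage in line with it. I'll start round the bend.

```bash
python3 -m handwheel '[[-1,0.0037,0,0,0],[-1,0.0037,0,0,0],[-1,0.0037,0,0,0],[-1,0.0049,-0.0001,0,-0.0222],[-1,0.0049,-0.0001,0,-0.0222],[-1,0.0049,-0.0001,0,-0.0222],[-1,0.0049,-0.0001,0,-0.0222],[-1,0.0049,-0.0001,0,-0.0222],[-1,0.0049,-0.0001,0,-0.0222],[-1,0,0,0,0]]'; python3 - <<'E'
from h import *
o=robot.get_obs();print(o["eef_pos"],o["wrist_force"],o["wrist_torque"])
E
```

```text
time: 10.4
eef_pos: [549.1, -71.1, 174.1]
eef_rot: [1.0, -0.014, 0.0, 0.0]
wrist_force: [-1.1, -0.7, -3.6]
finger_gap: 0.462
gripper_force: 61.4
[549.07164523 -71.12617792 174.12264381] [-1.08221794 -0.67909847 -3.6415662 ] [-0.05263973  0.03506302  0.00743286]
```

```bash
python3 -m handwheel '[[-1,0.0073,-0.0002,0,-0.0333],[-1,0.0073,-0.0002,0,-0.0333],[-1,0.0073,-0.0002,0,-0.0333],[-1,0.0073,-0.0002,0,-0.0333],[-1,0.0073,-0.0002,0,-0.0333],[-1,0.0073,-0.0002,0,-0.0333],[-1,0.0073,-0.0002,0,-0.0333],[-1,0.0073,-0.0002,0,-0.0333],[-1,0.0073,-0.0002,0,-0.0333],[-1,0,0,0,0]]'; python3 - <<'E'
from h import *
o=robot.get_obs();p=o["eef_pos"];M=R.from_quat(o["eef_rot"]).as_matrix();d=p[:2]-[552.5,67.5]
print(p,o["wrist_force"],o["wrist_torque"],np.degrees(np.arctan2(M[1,0],M[0,0])),np.hypot(*d),np.degrees(np.arctan2(d[1],d[0]))+90)
a=robot.capture("top");b=robot.capture("side")
cv2.imwrite("pics/top6.png",a);cv2.imwrite("pics/side6.png",b)
c=np.hstack([cv2.resize(a[130:250,220:330],None,fx=3.6,fy=3.6,interpolation=2),cv2.resize(b[160:280,200:310],None,fx=3.6,fy=3.6,interpolation=2)])
cv2.imwrite("pics/p6.png",c)
E
```

```text
time: 11.65
eef_pos: [612.6, -57.5, 174.0]
eef_rot: [0.976, 0.219, -0.0, -0.0]
wrist_force: [-1.0, -0.3, -3.7]
finger_gap: 0.462
gripper_force: 61.4
[612.57399386 -57.46965409 173.97094345] [-0.99703673 -0.30890985 -3.7350268 ] [ 0.01800683 -0.01380744  0.00612335] 25.317432203804568 138.6589311269618 25.67399631325368
```

View pics/p6.png

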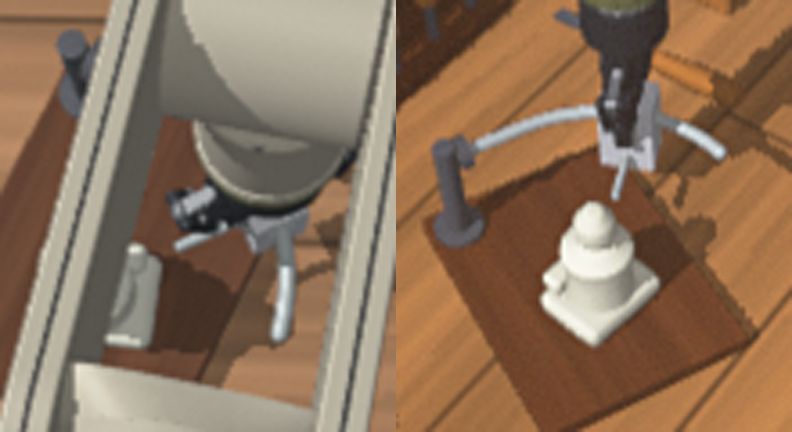

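The carriage is threaded on the rod with rod showing both sides, at side crop (628,130). The pointer is on the figure's side and clear of it. I'll continue the slide.

```bash
python3 -m handwheel '[[-1,0.0098,-0.0003,0,-0.0444],[-1,0.0098,-0.0003,0,-0.0444],[-1,0.0098,-0.0003,0,-0.0444],[-1,0.0098,-0.0003,0,-0.0444],[-1,0.0098,-0.0003,0,-0.0444],[-1,0.0098,-0.0003,0,-0.0444],[-1,0.0098,-0.0003,0,-0.0444],[-1,0.0098,-0.0003,0,-0.0444],[-1,0.0098,-0.0003,0,-0.0444],[-1,0,0,0,0]]'; cat > s.py <<'E'
from h import *
o=robot.get_obs();p=o["eef_pos"];M=R.from_quat(o["eef_rot"]).as_matrix();d=p[:2]-[552.5,67.5]
print(p,o["wrist_force"],o["wrist_torque"],np.degrees(np.arctan2(M[1,0],M[0,0])),np.hypot(*d),np.degrees(np.arctan2(d[1],d[0]))+90)
print("stand frame",R.from_euler('z',.417).apply(np.r_[d,0]))
E
python3 s.py
```

```text
time: 13.0
eef_pos: [675.8, 2.0, 173.9]
eef_rot: [0.86, 0.509, -0.0, -0.0]
wrist_force: [0.2, -0.7, -3.9]
finger_gap: 0.461
gripper_force: 61.5
[675.75884371   1.97613121 173.94409036] [ 0.24203347 -0.67375335 -3.92747671] [-0.01966501  0.0342752   0.05192294] 61.257177977607526 139.59269298592577 62.005081267824224
stand frame [139.23499566  -9.98678727   0.        ]
```

```bash
python3 -m handwheel '[[-1,0.0098,-0.0003,0,-0.0444],[-1,0.003,0,0,-0.01],[-1,0.004,0,0,0],[-1,0.004,0,0,0],[-1,0.004,0,0,0],[-1,0.004,0,0,0],[-1,0.004,0,0,0],[-1,0,0,0,0],[-1,0,0,0,0],[-1,0,0,0,0]]';python3 s.py
```

```text
time: 14.25
eef_pos: [689.6, 31.2, 174.1]
eef_rot: [0.838, 0.546, -0.0, -0.0]
wrist_force: [0.4, -0.8, -3.5]
finger_gap: 0.463
gripper_force: 61.5
[689.61538893  31.21969668 174.05835323] [ 0.44892032 -0.78773321 -3.52579589] [0.03985271 0.03020833 0.04235356] 66.17792985052903 141.83402374142807 75.17935691664665
stand frame [140.0599373   22.36301085   0.        ]
```

```bash
python3 -m handwheel '[[-1,0.001,0,0,0],[-1,0.001,0,0,0],[-1,0.001,0,0,0],[-1,0.001,0,0,0],[-1,0.001,0,0,0],[-1,0.001,0,0,0],[-1,0.001,0,0,0],[-1,0,0,0,0],[-1,0,0,0,0],[-1,0,0,0,0]]';python3 s.py
```

```text
time: 15.5
eef_pos: [692.2, 37.1, 174.1]
eef_rot: [0.838, 0.546, -0.001, 0.0]
wrist_force: [-4.1, -3.9, -2.2]
finger_gap: 0.457
gripper_force: 61.8
[692.1758612   37.0546549  174.09931248] [-4.05766886 -3.94578263 -2.2199684 ] [-0.60506015  0.47000723 -0.0714205 ] 66.16196588861499 142.95546593300088 77.70349211293576
stand frame [140.03772685  28.73500131   0.        ]
```

Contact is beginning (about 5 N against the slide). I'll press a little more to confirm it is home.

```bash
python3 -m handwheel '[[-1,0.001,0,0,0],[-1,0.001,0,0,0],[-1,0.0005,0,0,0],[-1,0,0,0,0],[-1,0,0,0,0],[-1,0,0,0,0],[-1,0,0,0,0],[-1,0,0,0,0],[-1,0,0,0,0],[-1,0,0,0,0]]';python3 s.py
python3 - <<'E'
from h import *
a=robot.capture("top");b=robot.capture("side")
c=np.hstack([cv2.resize(a[120:220,220:320],None,fx=4,fy=4,interpolation=2),cv2.resize(b[170:270,190:290],None,fx=4,fy=4,interpolation=2)])
cv2.imwrite("pics/p7.png",c)
E
```

```text
time: 16.75
eef_pos: [692.3, 37.3, 174.2]
eef_rot: [0.838, 0.545, -0.002, 0.001]
wrist_force: [-10.5, -12.6, 2.9]
finger_gap: 0.462
gripper_force: 62.3
[692.32642008  37.26988622 174.17790189] [-10.47925651 -12.61991788   2.90481575] [-1.70925799  1.4234394  -0.12263964] 66.08670881874461 143.0569380745086 77.8005591378453
stand frame [140.0882112  28.9927683   0.       ]
```

View pics/p7.png

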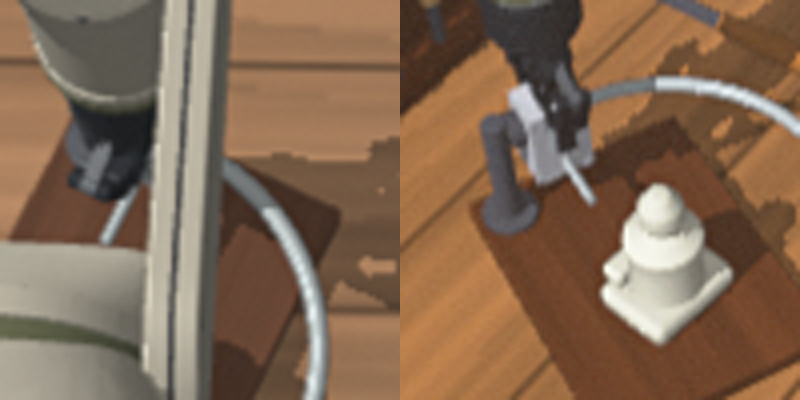

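The side crop shows the carriage against the collar at (520,130), with the pointer towards the figure and clear of it. The stop takes about 16 N with no further travel. I'll ease off, lower it onto the rod and release.

```bash
python3 -m handwheel '[[-1,-0.0018,0,0,0],[-1,0,0,0.001,0],[-1,0,0,0.001,0],[-1,0,0,0.001,0],[-1,0,0,0,0],[-1,0,0,0,0],[-1,0,0,0,0],[-1,0,0,0,0],[-1,0,0,0,0],[-1,0,0,0,0]]';python3 s.py
```

```text
time: 18.1
eef_pos: [692.8, 36.8, 171.8]
eef_rot: [0.838, 0.546, -0.001, 0.001]
wrist_force: [-3.9, -7.3, 0.4]
finger_gap: 0.457
gripper_force: 61.9
[692.79257461  36.82300451 171.75317685] [-3.92351124 -7.25408517  0.38258095] [-1.05181003  0.49258748 -0.09013084] 66.12381341723744 143.60739724043486 77.66559185809102
stand frame [140.69541581  28.77298235   0.        ]
```

```bash
python3 -m handwheel '[[0,0,0,0,0],[0,0,0,0,0],[0.2,0,0,0,0],[0.5,0,0,0,0],[1,0,0,0,0],[1,0,0,0,0],[1,0,0,0,0],[1,0,0,0,0],[1,0,0,0,0],[1,0,0,0,0]]' && python3 -m handwheel '[[1,0,0,-0.012,0],[1,0,0,-0.012,0],[1,0,0,-0.015,0],[1,0,0,-0.015,0],[1,0,0,-0.02,0],[1,0,0,-0.02,0],[1,0,0,-0.02,0],[1,0,0,-0.02,0],[1,0,0,0,0],[1,0,0,0,0]]' && python3 -m handwheel '[[1,-0.03,0.045,0,0],[1,-0.03,0.045,0,0],[1,-0.03,0.045,0,0],[1,-0.03,0.045,0,0],[1,-0.03,0.045,0,0],[1,0,0,0,0],[1,0,0,0,0],[1,0,0,0,0],[1,0,0,0,0],[1,0,0,0,0]]'; python3 - <<'E'
from h import *
a=robot.capture("top");b=robot.capture("side")
c=np.hstack([cv2.resize(a[120:240,220:320],None,fx=4,fy=4,interpolation=2),cv2.resize(b[170:290,190:290],None,fx=4,fy=4,interpolation=2)])
cv2.imwrite("pics/p8.png",c)
E
```

```text
time: 19.35
eef_pos: [692.8, 38.4, 171.1]
eef_rot: [0.838, 0.546, -0.0, -0.0]
wrist_force: [0.6, 0.1, -0.1]
finger_gap: 0.997
gripper_force: 0.0
time: 20.6
eef_pos: [692.6, 38.4, 304.4]
eef_rot: [0.838, 0.546, -0.0, -0.0]
wrist_force: [0.4, -0.5, 0.9]
finger_gap: 0.998
gripper_force: 0.0
time: 21.85
eef_pos: [835.7, -184.1, 307.4]
eef_rot: [0.838, 0.546, 0.001, 0.001]
wrist_force: [-0.2, 0.6, 0.5]
finger_gap: 1.0
gripper_force: 0.0
```

View pics/p8.png

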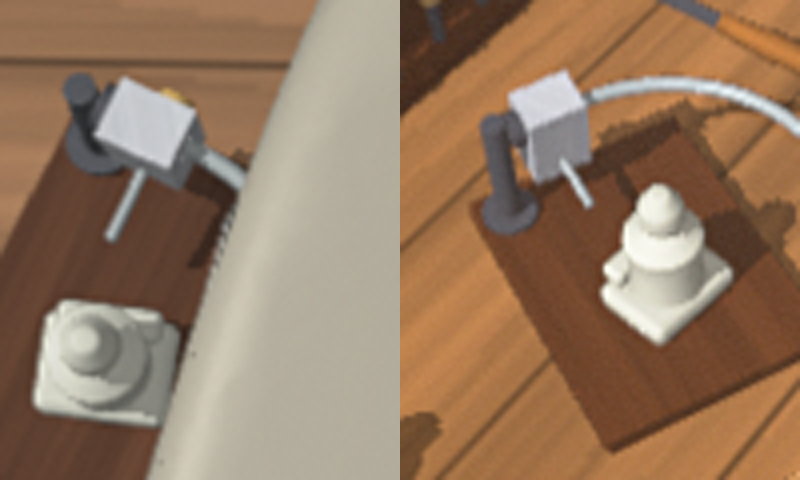

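The carriage hangs level on the rod against the collar (side crop (550,125)), with the pointer towards the untouched figure and the robot clear.

```bash
python3 -c "
from rig import robot
print(robot.job_done())"
```

```text
the job is handed in; nothing more can be done
None
```

The carriage is hanging on the rod, home against the stop collar with its pointer on the figure's side; the figure was not bumped, the robot is clear, and the job was handed in at about 22 s of the 51 s allowed.

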